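# Close the battery door of a tester

## Robot

A 6-joint arm with a two-finger parallel gripper is mounted at the origin on a cart in front of the work surface, level with it; the furniture and walls round the work are solid. World frame = base frame: x ahead of the robot, y to its left, z up, the work surface at z = 0. Lengths are in mm, angles in rad, forces in N, time in s.
With the tool pointing down it reaches from about 350 to 875 mm from the base axis. Payload 4.2 kg.
Tool frame: the origin (TCP) lies between the finger pads; the fingertips stand 11 mm ahead of it and the grasp point (between the pads) lies 8 mm behind it; z points along the fingers, y is the direction in which the jaws open and shut (so a half turn about z gives the same grasp; the last joint's range is limited). The gripper opens to 85 mm and grips with 20 to 120 N. Pads are 22 mm wide; open, the fingers measure 114 mm over their backs; the gripper's body (76 mm by 85 mm) begins 54 mm behind the grasp point. The pads swing forward as they close: fully open they stand 13 mm farther back than shut.
Start: joints at [1.36, 0.385, 0.008, 0, -1.194, -0.259], TCP at [282.909, 557.281, 216.312] pointing down, gripper open.
Joint ranges: [-3.14, 3.14], [-1.21, 2.06], [-1.07, 1.41], [-3.16, 2.05], [-2.99, -0.16], [-3.1, 3.1]. Speed limits (rad/s): [2.79, 2.79, 3.14, 3.14, 3.14, 3.14].

## Interface

Orientations are given as a unit quaternion [x, y, z, w].
In Python, from bench import * gives the robot as it stands.
- The arm moves only by the tool servo_tool, never from a script. Its argument "rows" is a list of rows, each a list of 7 numbers: the opening, from 0 (shut) to 1 (fully open), then the shift along the tool's x, y, z in cm, then the turn, a rotation vector about the tool's x, y, z in degrees. A call has 1 to 12 rows; each row shifts and turns the commanded pose from where the row before left it, along the tool's axes as they then stand; what a row does not reach is not made up. A row lasts 1/10 s, in which the tool goes at most 50 mm and 8.59 degrees, less where a joint would pass 70% of its speed; a pose out of reach is approached as far as the arm can. A call is refused whole if a number of a shift passes 5 or a number of a turn 8.59, either way. A call with a gripper value outside its range is refused whole. The fingers move at their own pace and stop on an object; the grip force is fixed at half the most. Time passes only in rows, so rows that do not move let the fingers close. It gives the time, the measured TCP pose, the force and the opening at its end, in the units of the state.
- read_state(): the state, without advancing time (a new reading comes with each control period).
- get_image(name): name is "scene" or "top" or "wrist"; returns a dict with "image" (384x512x3 uint8, red, green, blue), "mtx" (3x3 intrinsics, pixels), "k1" (the pictures are not rectified: a ray, as slopes to the right and down, at radius r is drawn at 1 + k1 r^2 times it, then the intrinsics apply), "extrinsics" (4x4, takes a point from camera to world coordinates). Camera axes: x right, y up, looking along -z (the intrinsics and any distortion apply to the point x, -y, -z); pixel columns grow to the right and rows downward; lengths in mm; the calibration is good to about 2 mm. A picture is of the moment at which its call begins. There is no depth.
- job_done(): hands the job in, once; it reports no verdict.
The state is a dict: "clock": time; "joints": joint angles; "joint_vel": joint speeds; "joint_efforts": joint torques, N m; "position": TCP position; "ee_rot": TCP orientation; "contact_force": force on the tool from outside, world axes, zero at the start; "wrist_torque": the same for the moment, N m; "gripper_width": finger opening in mm.
Only numpy, scipy, OpenCV 4.12 (cv2) and the standard library are available. Lean on these libraries where they do the work, as an engineer would, in place of code of your own. Each camera call takes 0.05 s, during which the arm holds its last target. There are 200 camera calls.

## Task

Put the black battery cover back on the yellow tester that lies on the foam pad: with the cover tilted, hook the tongue at its front into the slot under the tester's raised end, then press its rear down until the orange latch snaps over it and the cover lies flat. Be gentle, as the foam gives and the plastic breaks under a hard push, and leave the things lying round about where they are.

Things in the scene. Friction and masses are not known exactly. Their poses are not given: they have to be found in the camera images.
- cover: Loose black battery cover, about 80 g, lying on the bench right way up. Plate 100 x 60 x 6 mm (its x, y, z); origin at the centre of the plate's underside, z up out of its top, +x to its front.
- tongue_tip (a point): Middle of the tip edge, at its underside, of the tongue that sticks out 14 mm from the cover's front edge: (64, 0, 0) mm in the cover's frame. The tongue is 40 mm wide (y) and 4 mm thick, its underside level with the plate's.
- cover_rear (a point): Middle of the cover's rear edge, at its underside: (-50, 0, 0) mm in the cover's frame.
- finger_grip (a point): Middle of the grey upright finger grip on the cover's top: (8, 0, 16) mm in the cover's frame. It is 10 mm thick (y), 36 mm long (x from -10 to 26 mm) and its top is 26 mm above the cover's underside; hold it across its thickness.
- press_mark (a point): Three ribs on the cover's top between the finger grip and the rear edge, where to press it down: (-28, 0, 6) mm in the cover's frame. Press slowly: it snaps at 8 to 15 N, and hard knocks or over 25 N may break the case.
- case: Yellow tester case, 150 x 86 mm (x, y), open side up; origin at the centre of its underside, z up, +x to its raised (slot) end, which is the end away from the robot. Heights above its underside: ledge that the cover lies on 26 mm, side and rear rims 32 mm, raised end 40 mm. Closed, the cover's origin is at about (-7, 0, 26) mm here, axes as the case's, with 3 mm of play along x.
- pad: Black foam pad, 180 x 110 x 16 mm, origin under its centre, axes as the case's. The case lies sunk in its top, its underside 10 to 16 mm above the bench (its weight varies, 0.4 to 1.2 kg). The pad holds the case sideways, but under load the case sinks straight down about 1 mm per 1.5 N until the foam is squashed hard, 2.5 to 8.5 mm lower (not known beforehand), and springs back.
- ledge (a point): Middle of the solid ledge just before the slot: (30, 0, 26) mm in the case's frame. The recess for the cover is 65 mm wide (y) and runs from the rear rim at x = -59.5 to the raised end's face at x = 45 mm. Two batteries lie below the ledge in a bay in its floor (x -45 to 15, y -18 to 18 mm).
- slot (a point): Middle of the slot's mouth, at its floor, which is level with the ledge: (45, 0, 26) mm in the case's frame. The slot is 46 mm wide (y), 8 mm high and 12.5 mm deep: its back is at x = 57.5 mm. The fully seated tongue still has room in it at a tilt of 0.26 rad.
- latch (a joint): Orange spring latch, 26 mm wide, at the case's rear: 0 = home, grows (m) as pushed back, to 0.007. It gives at 4.5 N, plus 1 N per mm. The cover's rear edge pushes it back by a steep ramp on top of the nose (some 8 to 15 N at the press marks), then it snaps home 1.5 mm above the cover's top. A hooked cover when let go rests on the ramp, its rear 9 to 17 mm above the ledge.
- latch_nose (a point): Lower tip of the latch's nose, which overhangs the recess: (-54, 0, 33.5) mm in the case's frame when home. The latch's top is 46 mm above the case's underside.
- tin: Bystander: small round white and grey tin, 36 mm across, 18 mm high, between the two work places; origin under its centre.
- tape: Bystander: roll of black tape, 62 mm across, 19 mm high, at the back of the bench; origin under its centre.
- paste_jar: Bystander: jar with a yellow lid, 54 mm across, 38 mm high, at the back of the bench; origin under its centre.

How it is judged:
By the outcome, as a careful person would: the job done as asked, in the order asked, and still so for the second after the job is handed in, with the robot touching nothing.
It also fails if it takes over 61 s, if anything falls off the work surface, if the arm or the gripper's body presses on something with over 40 N, if the wrist force passes 120 N, or if a joint passes its speed limit or range.

## Working session

There is one attempt and no reset: what is moved stays moved. The work goes in short steps, Python scripts to look and compute and a tool call to move; the robot and the scene stay as the last step left them, time stands still between calls to the robot, and variables do not carry over. Pictures are saved under pics/ and viewed, about 8 in all and at most 12, crops included, and the job is handed in when it is done.

Besides the shell and the picture viewer there is one more tool, called after "Emit:" as name(argument=value, ...), one argument or row to a line, values as JSON. servo_tool: Moves the arm, as the interface text tells. Its arguments: {"type":"object","properties":{"rows":{"type":"array","items":{"type":"array","items":{"type":"number"}}}},"required":["rows"]}

```bash
mkdir -p pics; cat > h.py <<'E'
import numpy as np, cv2
from bench import *
from scipy.spatial.transform import Rotation as R
def snap(n,f=None):
    d=get_image(n); im=cv2.cvtColor(d["image"],cv2.COLOR_RGB2BGR)
    if f: cv2.imwrite("pics/"+f,im)
    return d,im
def ray(d,u,v):
    K=np.array(d["mtx"]); p=cv2.undistortPoints(np.array([[[u,v]]],float),K,np.array([d["k1"],0,0,0.]))[0,0]
    E=np.array(d["extrinsics"]); return E[:3,3],E[:3,:3]@np.array([p[0],-p[1],-1])
def onz(d,u,v,z):
    o,r=ray(d,u,v); return o+r*(z-o[2])/r[2]
def proj(d,P):
    E=np.array(d["extrinsics"]);K=np.array(d["mtx"]); c=E[:3,:3].T@(np.array(P)-E[:3,3]); s=np.array([c[0],-c[1]])/-c[2]
    s=s*(1+d["k1"]*(s@s)); return K[0,0]*s[0]+K[0,2],K[1,1]*s[1]+K[1,2]
E
python3 - <<'E'
from h import *
ims=[]
for n in("scene","top"):
    d,im=snap(n,n+"0.png"); print(n,np.array(d["extrinsics"]).round(3).tolist(),np.array(d["mtx"]).round(1).tolist(),d["k1"]); ims.append(im)
cv2.imwrite("pics/a.png",cv2.resize(ims[1],(768,576),interpolation=cv2.INTER_CUBIC))
print(read_state())
E
```

```text
scene [[-0.634, 0.519, -0.573, 94.54], [-0.773, -0.428, 0.468, 403.605], [-0.002, 0.74, 0.673, 646.122], [0.0, 0.0, 0.0, 1.0]] [[446.8, 0.0, 257.0], [0.0, 446.8, 196.8], [0.0, 0.0, 1.0]] -0.05946680376657622
top [[0.025, 0.984, -0.178, 384.721], [-1.0, 0.027, 0.006, -3.605], [0.011, 0.178, 0.984, 1050.148], [0.0, 0.0, 0.0, 1.0]] [[411.7, 0.0, 254.5], [0.0, 411.7, 187.6], [0.0, 0.0, 1.0]] -0.0707407368149975
{'clock': 0.1, 'joints': array([ 1.35962727e+00,  3.85456995e-01,  6.73152521e-03, -3.76071536e-04,
       -1.19400220e+00, -2.58606830e-01]), 'joint_vel': array([-2.23628536e-04, -1.71578075e-03,  8.44042743e-04,  8.93791989e-04,
       -8.22453679e-04,  4.53032436e-05]), 'joint_efforts': array([-4.59287148e-04, -3.93315768e+01,  1.88930869e+01,  4.19796690e+00,
       -2.59910965e-03,  7.65872613e-06]), 'position': array([282.6757969 , 556.79488749, 215.34131188]), 'ee_rot': array([ 9.72523815e-01, -2.32801344e-01, -1.51826303e-04,  9.69545153e-04]), 'contact_force': array([ 0.10428898, -0.72374795, -0.5980041 ]), 'wrist_torque': array([-0.02085127, -0.01448542, -0.0123165 ]), 'gripper_width': 85.44164195327939}
```

View pics/a.png

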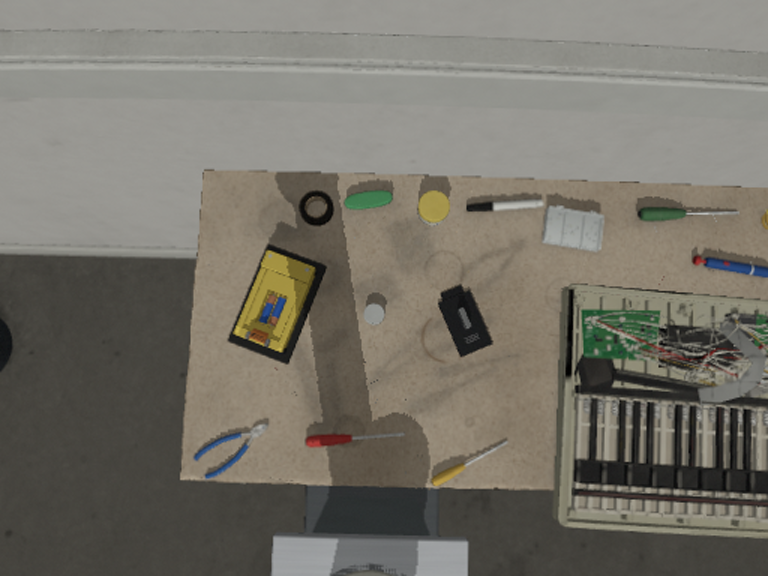

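View pics/scene0.png

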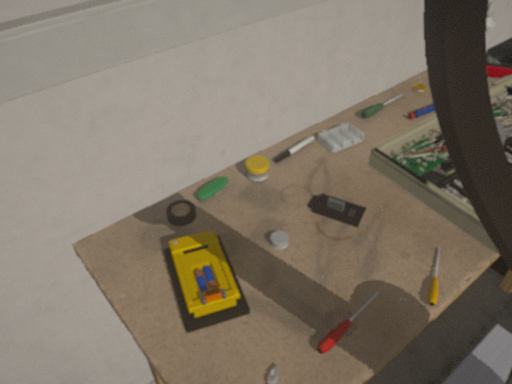

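Top view (at 1.5x): the case on its pad is at about (278,304) with the raised end up and right, the cover is at (465,322) with its tongue up at (453,290), and the tin is at (374,314). Next: masks.

```bash
python3 - <<'E'
from h import *
for n in("top","scene"):
    d,im=snap(n)
    hsv=cv2.cvtColor(im,cv2.COLOR_BGR2HSV)
    if n=="top": wins={"cover":(285,185,335,242),"case":(148,160,222,246)}
    else: wins={"cover":(300,188,372,232),"case":(155,225,255,332)}
    for k,(a,b,c,e) in wins.items():
        s=hsv[b:e,a:c]
        m=((s[...,2]<60) if k=="cover" else ((s[...,1]>150)&(s[...,2]>70)&(s[...,0]>20)&(s[...,0]<35))).astype(np.uint8)*255
        m=cv2.morphologyEx(m,cv2.MORPH_CLOSE,np.ones((7,7)))
        cs,_=cv2.findContours(m,0,2); cc=max(cs,key=cv2.contourArea)+np.array([a,b])
        z=6 if k=="cover" else 45
        P=np.array([onz(d,*q[0],z)[:2] for q in cc],np.float32)
        r=cv2.minAreaRect(P); print(n,k,r,cv2.boxPoints(r).round(0).tolist())
        if k=="cover":
            hu=cv2.convexHull(P)[:,0]; print(cv2.approxPolyDP(hu,5,True)[:,0].round(0).tolist())
    # all-dark pad
    if n=="top":
        s=hsv[155:250,145:225]; m=((s[...,2]<60)|((s[...,1]>150))).astype(np.uint8)*255
        m=cv2.morphologyEx(m,cv2.MORPH_OPEN,np.ones((3,3)))
        cs,_=cv2.findContours(m,0,2); cc=max(cs,key=cv2.contourArea)+np.array([145,155])
        P=np.array([onz(d,*q[0],16)[:2] for q in cc],np.float32); r=cv2.minAreaRect(P);print("pad",r)
E
```

```text
top cover ((513.240966796875, -150.94528198242188), (113.25947570800781, 60.28403091430664), 23.763336181640625) [[449.0, -146.0], [474.0, -201.0], [577.0, -156.0], [553.0, -101.0]]
[[571.0, -146.0], [557.0, -112.0], [539.0, -107.0], [450.0, -146.0], [477.0, -197.0], [561.0, -162.0]]
top case ((530.9776611328125, 165.70590209960938), (91.29446411132812, 151.09994506835938), 71.08849334716797) [[445.0, 147.0], [588.0, 98.0], [617.0, 184.0], [474.0, 233.0]]
pad ((531.056640625, 165.3907470703125), (109.43238067626953, 178.93121337890625), 70.71610260009766)
scene cover ((508.7685546875, -144.12806701660156), (108.97608947753906, 56.470237731933594), 23.84628677368164) [[448.0, -140.0], [470.0, -192.0], [570.0, -148.0], [547.0, -96.0]]
[[563.0, -133.0], [548.0, -107.0], [531.0, -104.0], [449.0, -141.0], [471.0, -191.0], [553.0, -156.0]]
scene case ((522.1032104492188, 173.46902465820312), (88.9173812866211, 175.07638549804688), 70.46255493164062) [[425.0, 161.0], [590.0, 102.0], [619.0, 186.0], [454.0, 245.0]]
```

```bash
cat >> h.py <<'E'
def down(yaw,pitch=0):  # tool x along heading yaw(deg), z down; pitch>0 = front down
    c,s=np.cos(np.radians(yaw)),np.sin(np.radians(yaw))
    B=R.from_matrix(np.array([[c,s,0],[s,-c,0],[0,0,-1]]))
    return B*R.from_rotvec([0,-pitch,0],degrees=True)
def plan(p,yaw,pitch=0,n=None,start=None):
    s=read_state() if start is None else start
    p0=np.array(s["position"]);R0=R.from_quat(s["ee_rot"]);R1=down(yaw,pitch);p=np.array(p,float)
    w=(R0.inv()*R1).as_rotvec(degrees=True)
    n=n or int(np.ceil(max(np.linalg.norm(p-p0)/46,np.linalg.norm(w)/8.2,1)))
    Rc=R0
    for i in range(n):
        print((Rc.inv().apply((p-p0)/n)/10).round(2).tolist(),(w/n).round(2).tolist()); Rc=Rc*R.from_rotvec(w/n,degrees=True)
E
python3 - <<'E'
from h import *
plan([514,-150.5,160],23.8)
E
```

```text
[3.1, 3.09, 0.33] [0.0, 0.0, -2.98]
[2.93, 3.25, 0.33] [0.0, 0.0, -2.98]
[2.76, 3.4, 0.33] [0.0, 0.0, -2.98]
[2.58, 3.54, 0.33] [0.0, 0.0, -2.98]
[2.39, 3.67, 0.33] [0.0, 0.0, -2.98]
[2.2, 3.79, 0.33] [0.0, 0.0, -2.98]
[2.0, 3.9, 0.33] [0.0, 0.0, -2.98]
[1.79, 4.0, 0.33] [0.0, 0.0, -2.98]
[1.58, 4.08, 0.33] [0.0, 0.0, -2.98]
[1.37, 4.16, 0.33] [0.0, 0.0, -2.98]
[1.15, 4.23, 0.33] [0.0, 0.0, -2.98]
[0.93, 4.28, 0.33] [0.0, 0.0, -2.98]
[0.7, 4.32, 0.33] [0.0, 0.0, -2.98]
[0.48, 4.35, 0.33] [0.0, 0.0, -2.98]
[0.25, 4.37, 0.33] [0.0, 0.0, -2.98]
[0.02, 4.38, 0.33] [0.0, 0.0, -2.98]
[-0.21, 4.37, 0.33] [0.0, 0.0, -2.98]
```

Emit:
servo_tool(
  rows=[
    [1,3.1,3.1,0.33,0,0,-3],
    [1,2.9,3.25,0.33,0,0,-3],
    [1,2.75,3.4,0.33,0,0,-3],
    [1,2.6,3.55,0.33,0,0,-3],
    [1,2.4,3.7,0.33,0,0,-3],
    [1,2.2,3.8,0.33,0,0,-3],
    [1,2,3.9,0.33,0,0,-3],
    [1,1.8,4,0.33,0,0,-3],
    [1,1.6,4.1,0.33,0,0,-3],
    [1,1.4,4.15,0.33,0,0,-3],
    [1,1.15,4.2,0.33,0,0,-3],
    [1,0.95,4.3,0.33,0,0,-3],
  ],
)

```text
clock: 1.4
position: [447.9, 55.9, 176.8]
ee_rot: [0.997, 0.08, 0.0, -0.0]
contact_force: [1.1, 0.9, -0.1]
gripper_width: 85.3
```

Emit:
servo_tool(
  rows=[
    [1,0.7,4.3,0.3,0,0,-3],
    [1,0.5,4.35,0.3,0,0,-3],
    [1,0.25,4.4,0.3,0,0,-3],
    [1,0,4.4,0.3,0,0,-3],
    [1,-0.2,4.4,0.3,0,0,-3],
    [1,0,0,0,0,0,0],
    [1,0,0,0,0,0,0],
  ],
)

```text
clock: 2.1
position: [516.5, -151.7, 161.0]
ee_rot: [0.978, 0.207, -0.001, -0.0]
contact_force: [-0.3, -0.2, 0.1]
gripper_width: 85.3
```

```bash
python3 - <<'E'
from h import *
d,im=snap("wrist","w1.png"); s=read_state(); print(s["position"],s["joints"].round(2),s["contact_force"])
print([np.round(proj(d,P),0).tolist() for P in ([514,-150.5,26],[507,-154,6])])
np.save("w1.npy",d,allow_pickle=True)
E
```

```text
[ 516.4823162  -150.81150145  161.33686682] [ 0.02  0.29 -0.29 -0.   -1.    1.97] [ 0.87142299  0.016244   -0.15265242]
[[251.0, 183.0], [251.0, 185.0]]
```

View pics/w1.png

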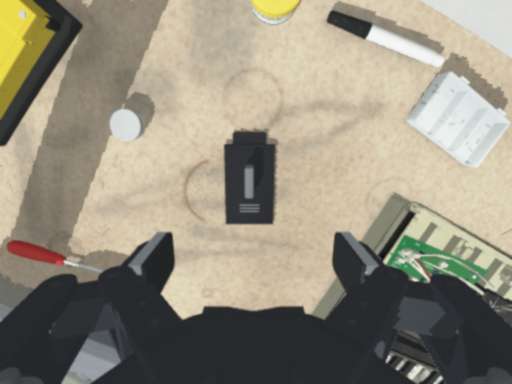

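Wrist view: the cover is centred at (250,180), its grip at (249,182), tongue at (250,137), rear at 223, and it is well aligned. I'll measure it here.

```bash
python3 - <<'E'
from h import *
d=np.load("w1.npy",allow_pickle=True).item(); im=cv2.imread("pics/w1.png"); hsv=cv2.cvtColor(im,cv2.COLOR_BGR2HSV)
a,b,c,e=212,120,290,232
v=hsv[b:e,a:c,2]
m=(v<70).astype(np.uint8)*255; m=cv2.morphologyEx(m,cv2.MORPH_CLOSE,np.ones((9,9)))
cs,_=cv2.findContours(m,0,2); cc=max(cs,key=cv2.contourArea)+np.array([a,b])
P=np.array([onz(d,*q[0],5)[:2] for q in cc],np.float32); print(cv2.minAreaRect(P))
rear=[q[0] for q in cc if q[0][1]>=155]  # plate only
P=np.array([onz(d,*q,6)[:2] for q in rear],np.float32); print(cv2.minAreaRect(P))
# grip top: lighter blob
g=(v[45:80]>85)[:, 25:50].astype(np.uint8)*255
cs,_=cv2.findContours(g,0,2)
for q in cs:
    if cv2.contourArea(q)>20:
        q=q+np.array([a+25,b+45]); r=cv2.minAreaRect(np.array([onz(d,*t[0],26)[:2] for t in q],np.float32)); print("grip",cv2.boundingRect(q),r)
s=read_state(); print(s["position"])
E
```

```text
((512.6765747070312, -148.7351531982422), (110.63179016113281, 57.56020736694336), 23.59872817993164)
((498.0095520019531, -155.11268615722656), (77.85786437988281, 57.292686462402344), 23.598731994628906)
grip (244, 167, 10, 32) ((512.6009521484375, -147.95843505859375), (35.75590133666992, 10.25465202331543), 23.840124130249023)
[ 516.4823162  -150.81150145  161.33686682]
```

```bash
python3 - <<'E'
from h import *
plan([512.8,-148.5,20],23.8)
E
```

```text
[-0.06, -0.09, 3.53] [-0.01, 0.01, 0.06]
[-0.06, -0.09, 3.53] [-0.01, 0.01, 0.06]
[-0.06, -0.09, 3.53] [-0.01, 0.01, 0.06]
[-0.06, -0.09, 3.53] [-0.01, 0.01, 0.06]
```

Emit:
servo_tool(
  rows=[
    [0.7,-0.06,-0.09,3.5,0,0,0],
    [0.6,-0.06,-0.09,3.5,0,0,0],
    [0.5,-0.06,-0.09,3.5,0,0,0],
    [0.45,-0.06,-0.09,2.0,0,0,0],
    [0.4,0,0,1,0,0,0],
    [0.4,0,0,0.6,0,0,0],
    [0.4,0,0,0,0,0,0],
    [0.4,0,0,0,0,0,0],
  ],
)

```text
clock: 2.95
position: [514.3, -148.2, 21.8]
ee_rot: [0.978, 0.209, 0.001, 0.0]
contact_force: [-0.4, -0.3, 1.0]
gripper_width: 34.0
```

```bash
python3 - <<'E'
from h import *
s=read_state(); print(s["position"],s["contact_force"],s["gripper_width"]); plan([512.8,-148.5,20],23.8)
E
```

```text
[ 514.25270585 -148.17484926   21.82631438] [-0.40466358 -0.25355789  0.95204853] 34.02885602709638
[-0.15, -0.03, 0.18] [0.06, -0.12, 0.33]
```

Close the jaws after a small trim, then lift.

Emit:
servo_tool(
  rows=[
    [0.4,-0.15,0,0.18,0,0,0],
    [0.2,0,0,0,0,0,0],
    [0,0,0,0,0,0,0],
    [0,0,0,0,0,0,0],
    [0,0,0,0,0,0,0],
    [0,0,0,0,0,0,0],
    [0,0,0,0,0,0,0],
  ],
)

```text
clock: 3.65
position: [511.9, -149.1, 18.9]
ee_rot: [0.978, 0.209, -0.0, -0.0]
contact_force: [0.2, 0.3, -0.1]
gripper_width: -0.3
```

Emit:
servo_tool(
  rows=[
    [0,0,0,-0.5,0,0,0],
    [0,0,0,-1.5,0,0,0],
    [0,0,0,-3,0,0,0],
    [0,0,0,-4,0,0,0],
    [0,0,0,-4,0,0,0],
    [0,0,0,0,0,0,0],
    [0,0,0,0,0,0,0],
  ],
)

```text
clock: 4.35
position: [512.2, -148.9, 150.1]
ee_rot: [0.978, 0.208, 0.001, 0.0]
contact_force: [-0.0, -0.2, -1.1]
gripper_width: 0.1
```

```bash
python3 - <<'E'
from h import *
s=read_state(); print(s["position"],s["joints"].round(2),s["gripper_width"],s["contact_force"])
d,im=snap("wrist","w2.png")
plan([500,148,165],-19,10)
E
```

```text
[ 512.23769512 -148.89570062  150.14403029] [ 0.02  0.29 -0.31 -0.   -0.96  1.97] 0.08716132766540252 [-0.04090846 -0.23571936 -1.10807669]
[1.58, -3.94, -0.23] [0.53, -1.36, 6.14]
[1.15, -4.09, -0.22] [0.53, -1.36, 6.14]
[0.7, -4.19, -0.21] [0.53, -1.36, 6.14]
[0.24, -4.24, -0.18] [0.53, -1.36, 6.14]
[-0.22, -4.24, -0.14] [0.53, -1.36, 6.14]
[-0.67, -4.2, -0.09] [0.53, -1.36, 6.14]
[-1.12, -4.1, -0.03] [0.53, -1.36, 6.14]
```

View pics/w2.png

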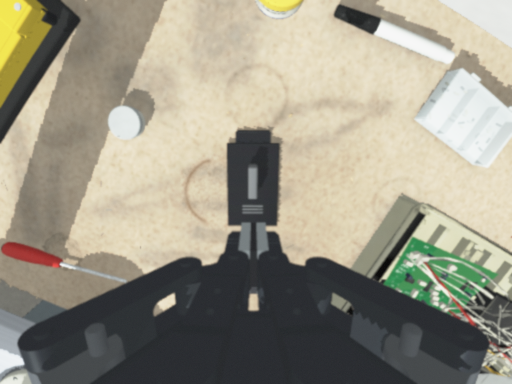

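The jaws shut to 0 mm, so the grasp missed. The cover is unmoved at (252,182). I'll check the camera geometry against the fingertips.

```bash
python3 - <<'E'
from h import *
d,im=snap("wrist"); s=read_state(); p=s["position"]; Rm=R.from_quat(s["ee_rot"])
for z in (11,0,-8): print(z,np.round(proj(d,p+Rm.apply([0,0,z])),1))
E=np.array(d["extrinsics"]); print("cam in tool",Rm.inv().apply(E[:3,3]-p).round(1), (Rm.inv().as_matrix()@E[:3,:3]).round(3).tolist())
print("grip now",onz(d,252,182,26), onz(d,252,182,0))
for n in("top","scene"):
    d,im=snap(n,n+"1.png"); print(n,np.round(proj(d,p+Rm.apply([0,0,11])),1),np.round(proj(d,[513,-148.5,26]),1))
a=cv2.imread("pics/top1.png")[160:260,240:400]; b=cv2.imread("pics/scene1.png")[130:250,260:420]
cv2.imwrite("pics/c1.png",np.vstack([cv2.resize(a,None,fx=4,fy=3,interpolation=2),cv2.resize(b,(640,300),interpolation=2)]))
E
```

```text
11 [252.4 221.4]
0 [252.3 227.7]
-8 [252.3 232.7]
cam in tool [  65.4    0.5 -157.9] [[-0.001, 0.966, 0.257], [1.0, 0.001, 0.0], [-0.0, 0.257, -0.966]]
grip now [ 512.46136448 -147.36017535   26.        ] [ 507.00714316 -149.64080232    0.        ]
top [316.2 206.4] [309.  211.5]
scene [344.2 156.4] [336.4 199.2]
```

View pics/c1.png

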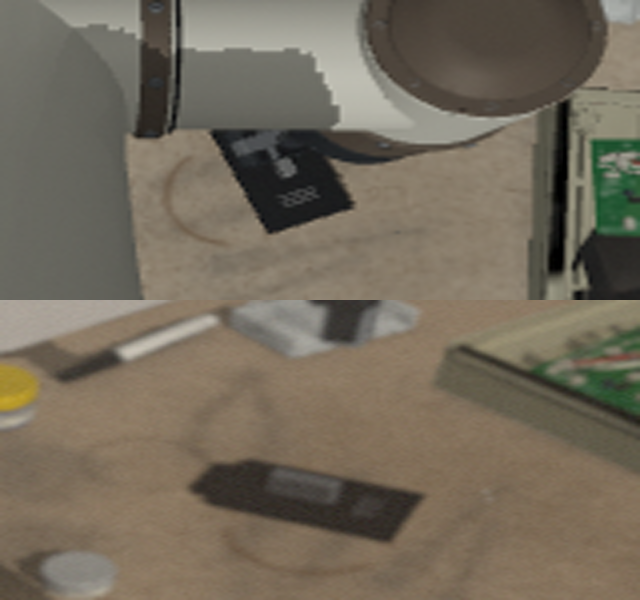

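Emit:
servo_tool(
  rows=[
    [0.4,0,0,3,0,0,0],
    [0.4,0,0,3.5,0,0,0],
    [0.4,0,0,3.5,0,0,0],
    [0.4,0,0,1.5,0,0,0],
    [0.4,0,0,0.8,0,0,0],
    [0.4,0,0,0,0,0,0],
  ],
)

```text
clock: 5.15
position: [510.9, -149.1, 24.3]
ee_rot: [0.978, 0.209, -0.002, -0.0]
contact_force: [-0.0, -0.4, 0.8]
gripper_width: 34.2
```

```bash
python3 - <<'E'
from h import *
s=read_state(); p=s["position"]; Rm=R.from_quat(s["ee_rot"]); print(p,s["contact_force"],s["gripper_width"])
d,im=snap("scene","scene2.png")
for y in(17,-17): print(np.round(proj(d,p+Rm.apply([0,y,11])),1))
dw,iw=snap("wrist","w3.png")
print("wrist",[np.round(proj(dw,p+Rm.apply([0,y,11])),1).tolist() for y in (-17,17)],np.round(proj(dw,[513,-148.5,26]),1))
cv2.imwrite("pics/c2.png",np.vstack([cv2.resize(im[130:250,260:420],(800,300*2//2*1),interpolation=2),cv2.resize(iw[100:300,100:420],(800,300),interpolation=2)]))
E
```

```text
[ 510.9194103  -149.0861044    24.31705108] [-0.04292014 -0.42028438  0.75937049] 34.20916311304526
[339.3 199.2]
[333.9 209.2]
wrist [[226.9, 221.9], [277.0, 221.8]] [252.3 226. ]
```

View pics/c2.png

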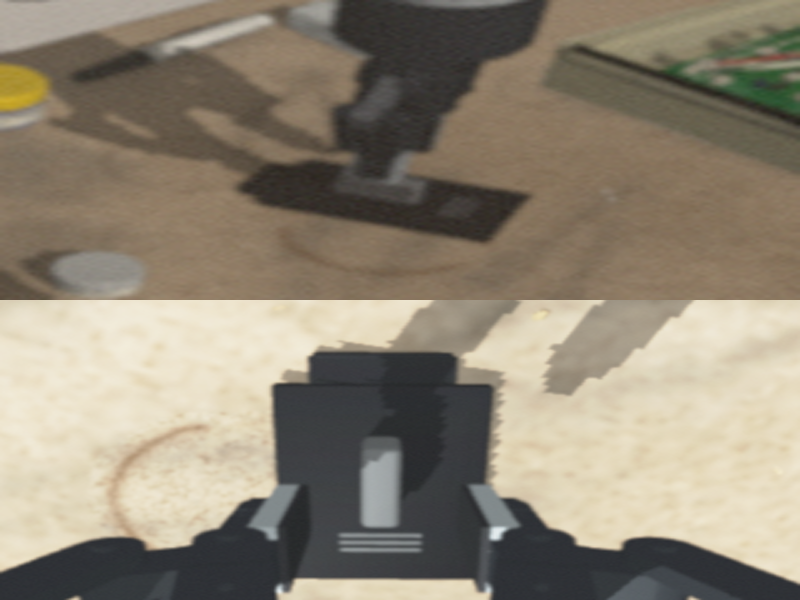

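The fingertips show about 10 to 14 mm higher than reckoned: the grip is unoccluded in front of them in the scene crop. I'll feel downwards with the jaws a little open.

Emit:
servo_tool(
  rows=[
    [0.28,0.1,0,0.4,0,0,0],
    [0.28,0,0,0.3,0,0,0],
    [0.28,0,0,0.2,0,0,0],
    [0.28,0,0,0,0,0,0],
  ],
)

```text
clock: 5.65
position: [512.7, -148.6, 16.9]
ee_rot: [0.978, 0.209, -0.0, -0.0]
contact_force: [-0.0, -0.3, 0.3]
gripper_width: 23.9
```

Emit:
servo_tool(
  rows=[
    [0.28,0,0,0.2,0,0,0],
    [0.28,0,0,0.2,0,0,0],
    [0.28,0,0,0,0,0,0],
  ],
)

```text
clock: 5.95
position: [512.6, -148.6, 12.6]
ee_rot: [0.978, 0.209, -0.0, -0.0]
contact_force: [-0.2, -0.3, 0.5]
gripper_width: 24.2
```

Emit:
servo_tool(
  rows=[
    [0.28,0,0,0.2,0,0,0],
    [0.28,0,0,0.1,0,0,0],
    [0.28,0,0,0,0,0,0],
  ],
)

```text
clock: 6.25
position: [512.7, -148.6, 9.7]
ee_rot: [0.978, 0.209, -0.0, -0.0]
contact_force: [0.1, 0.7, -0.2]
gripper_width: 23.9
```

Emit:
servo_tool(
  rows=[
    [0.28,0,0,0.2,0,0,0],
    [0.28,0,0,0,0,0,0],
  ],
)

```text
clock: 6.45
position: [512.6, -148.6, 7.7]
ee_rot: [0.978, 0.209, -0.0, -0.0]
contact_force: [-0.4, -0.2, -0.5]
gripper_width: 24.0
```

Emit:
servo_tool(
  rows=[
    [0.28,0,0,0.2,0,0,0],
    [0.28,0,0,0,0,0,0],
  ],
)

```text
clock: 6.65
position: [512.6, -148.6, 5.6]
ee_rot: [0.978, 0.209, -0.0, -0.0]
contact_force: [-0.1, -0.3, 0.3]
gripper_width: 23.7
```

```bash
python3 - <<'E'
from h import *
s=read_state(); p=s["position"]; Rm=R.from_quat(s["ee_rot"]); print(p,s["contact_force"],s["gripper_width"])
d,im=snap("scene","scene3.png")
dw,iw=snap("wrist","w4.png"); print(dw["mtx"],dw["k1"])
cv2.imwrite("pics/c3.png",np.vstack([cv2.resize(im[160:230,290:390],(800,300),interpolation=2),cv2.resize(iw[150:300,130:370],(800,300),interpolation=2)]))
E
```

```text
[ 512.59370712 -148.62235804    5.63375865] [-0.07839209 -0.28725453  0.26648662] 23.742473727024215
[[266.4328715    0.         253.0517291 ]
 [  0.         266.4328715  192.20613203]
 [  0.           0.           1.        ]] -0.056842839685855504
```

View pics/c3.png

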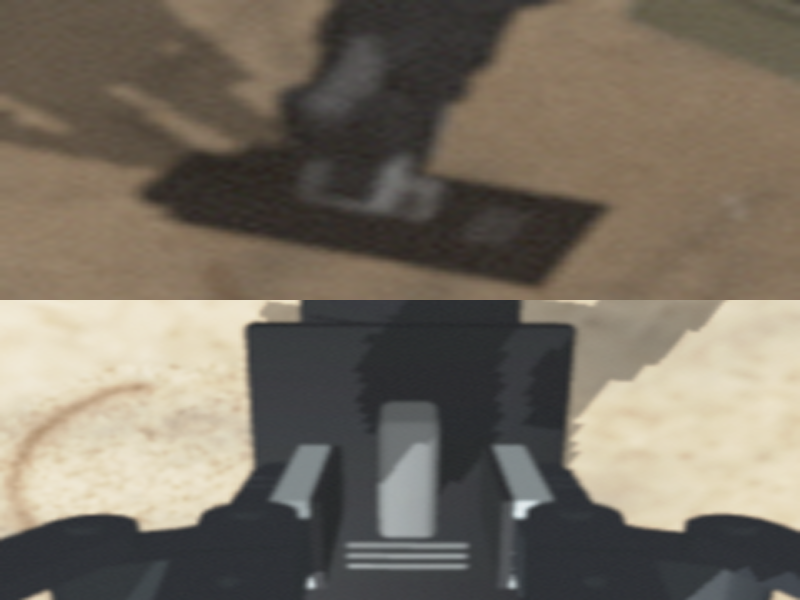

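Emit:
servo_tool(
  rows=[
    [0.28,0,0,0.15,0,0,0],
    [0.28,0,0,0,0,0,0],
  ],
)

```text
clock: 6.95
position: [512.7, -148.6, 4.3]
ee_rot: [0.978, 0.209, -0.0, -0.0]
contact_force: [0.7, 0.4, 0.4]
gripper_width: 24.1
```

Emit:
servo_tool(
  rows=[
    [0.28,0,0,0.15,0,0,0],
    [0.28,0,0,0,0,0,0],
  ],
)

```text
clock: 7.15
position: [512.7, -148.6, 2.7]
ee_rot: [0.978, 0.209, -0.0, -0.0]
contact_force: [-0.0, 0.3, -0.3]
gripper_width: 23.8
```

Emit:
servo_tool(
  rows=[
    [0.15,0,0,0,0,0,0],
    [0.05,0,0,0,0,0,0],
    [0,0,0,0,0,0,0],
    [0,0,0,0,0,0,0],
    [0,0,0,0,0,0,0],
  ],
)

```text
clock: 7.65
position: [512.9, -148.6, 3.1]
ee_rot: [0.978, 0.209, 0.0, 0.0]
contact_force: [0.4, -0.2, 1.4]
gripper_width: 7.9
```

Grip width is 7.9, so the grip is held. Lift and check.

Emit:
servo_tool(
  rows=[
    [0,0,0,-0.5,0,0,0],
    [0,0,0,-1.5,0,0,0],
    [0,0,0,-3,0,0,0],
    [0,0,0,-4.5,0,0,0],
    [0,0,0,-4.5,0,0,0],
    [0,0,0,0,0,0,0],
    [0,0,0,0,0,0,0],
  ],
)

```text
clock: 8.35
position: [513.1, -148.5, 144.1]
ee_rot: [0.978, 0.208, 0.001, -0.0]
contact_force: [-0.5, 0.9, -1.2]
gripper_width: 7.5
```

```bash
python3 - <<'E'
from h import *
s=read_state(); print(s["position"],s["gripper_width"],s["contact_force"],s["joints"].round(2))
d,im=snap("wrist","w5.png"); snap("scene","scene5.png")
iw=im[100:300,90:410]; cv2.imwrite("pics/c5.png",cv2.resize(iw,(800,500),interpolation=2))
plan([490,145,165],-19,11)
E
```

```text
[ 513.07928755 -148.46165158  144.0851574 ] 7.5194245122179035 [-0.45674296  0.9176013  -1.24098828] [ 0.02  0.3  -0.32 -0.   -0.95  1.97]
[1.43, -3.95, -0.33] [0.58, -1.48, 6.13]
[0.99, -4.09, -0.32] [0.58, -1.48, 6.13]
[0.54, -4.17, -0.3] [0.58, -1.48, 6.13]
[0.08, -4.21, -0.26] [0.58, -1.48, 6.13]
[-0.38, -4.19, -0.21] [0.58, -1.48, 6.13]
[-0.83, -4.13, -0.16] [0.58, -1.48, 6.13]
[-1.27, -4.02, -0.09] [0.58, -1.48, 6.13]
```

View pics/c5.png

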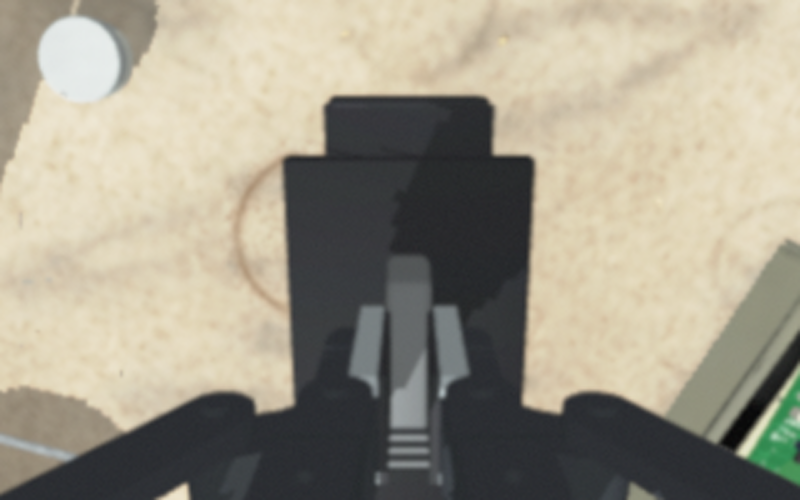

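The cover is held, with its tongue tip at full-image (254,139), plate front corners at (204,163) and (303,163), and tongue corners at (220,139) and (287,139). Next I'll find the cover's place in the tool frame and move across.

```bash
cat >> h.py <<'E'
C_T=np.array([65.4,.5,-157.9]); 
def tray(d,u,v,s):
    o,r=ray(d,u,v); Rm=R.from_quat(s["ee_rot"]); return Rm.inv().apply(o-s["position"]),Rm.inv().apply(r)
E
python3 - <<'E'
from h import *
d,im=snap("wrist"); s=read_state()
f=lambda x,y:(90+x/2.5-.3,100+y/2.5-.3)
for nm,(a,b),w in (("tongue tip top",((326,99),(491,99)),40),("front edge",((286,158),(532,158)),60),("grip front",((388,256),(431,256)),10)):
    o,r1=tray(d,*f(*a),s); _,r2=tray(d,*f(*b),s); r1/=r1[2]; r2/=r2[2]
    k=w/abs(r2[1]-r1[1]); print(nm,(o+r1*k).round(1),(o+r2*k).round(1))
E
```

```text
tongue tip top [ 54.7 -19.6   6.3] [54.6 20.4  6.3]
front edge [ 40.7 -29.5   3.7] [40.6 30.5  3.7]
grip front [19.7 -4.4 -9.3] [19.7  5.6 -9.3]
```

Emit:
servo_tool(
  rows=[
    [0,1.45,-3.95,-0.3,0.6,-1.5,6.1],
    [0,1,-4.1,-0.3,0.6,-1.5,6.1],
    [0,0.55,-4.15,-0.3,0.6,-1.5,6.1],
    [0,0.1,-4.2,-0.25,0.6,-1.5,6.1],
    [0,-0.4,-4.2,-0.2,0.6,-1.5,6.1],
    [0,-0.85,-4.1,-0.15,0.6,-1.5,6.1],
    [0,-1.25,-4,-0.1,0.6,-1.5,6.1],
    [0,0,0,0,0,0,0],
    [0,0,0,0,0,0,0],
    [0,0,0,0,0,0,0],
  ],
)

```text
clock: 9.5
position: [490.2, 143.5, 164.4]
ee_rot: [0.982, -0.162, -0.096, -0.015]
contact_force: [0.2, -0.9, -0.9]
gripper_width: 8.0
```

```bash
python3 - <<'E'
from h import *
s=read_state(); print(s["position"],s["gripper_width"],s["contact_force"],s["joints"].round(2))
d,im=snap("wrist","w6.png"); ds,ims=snap("scene","scene6.png")
cv2.imwrite("pics/c6.png",np.hstack([cv2.resize(im,(512,384)),cv2.resize(ims[150:342,130:280],(288,384),interpolation=2)]))
np.save("w6.npy",dict(d=d,s=s),allow_pickle=True)
Rm=R.from_quat(s["ee_rot"]); print(Rm.as_matrix().round(3).tolist())
E
```

```text
[490.17315575 143.46200816 164.36321498] 7.960781058767486 [ 0.22173161 -0.87575604 -0.87122369] [ 0.51  0.33 -0.18 -0.15 -1.2   0.8 ]
[[0.929, -0.322, -0.183], [-0.316, -0.947, 0.061], [-0.193, 0.001, -0.981]]
```

View pics/c6.png

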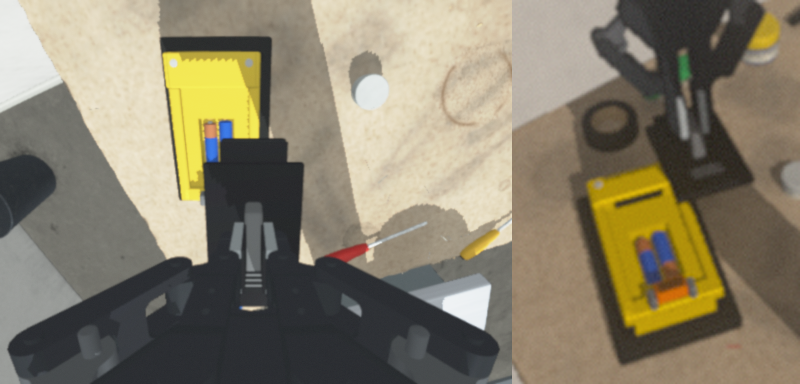

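View: the case is ahead and to the left. Its raised-end far corners are at wrist (165,53) and (260,52), batteries at (217,140), and the cover hangs at (254,200). I'll test the top-camera case pose against this view.

```bash
python3 - <<'E'
from h import *
q=np.load("w6.npy",allow_pickle=True).item(); d=q["d"]; im=cv2.imread("pics/w6.png")
hsv=cv2.cvtColor(im,cv2.COLOR_BGR2HSV)
m=((hsv[...,1]>140)&(hsv[...,0]>20)&(hsv[...,0]<35)).astype(np.uint8)*255
m[:, :140]=0; m[:,300:]=0; m[220:]=0
cs,_=cv2.findContours(m,0,2); c=max(cs,key=cv2.contourArea)[:,0]
print("top row",c[:,1].min(), [ (y,c[c[:,1]==y][:,0].min(),c[c[:,1]==y][:,0].max()) for y in (54,58,62,70,80,84,88,92,96,110,130,150,170,190) if (c[:,1]==y).any()])
# white screws
yaw=np.radians(-19.2); c0=np.array([531,165.4]); A=np.array([[np.cos(yaw),-np.sin(yaw)],[np.sin(yaw),np.cos(yaw)]])
for nm,P in dict(rTL=(75,43,40),rTR=(75,-43,40),rNL=(45,43,40),rNR=(45,-43,40),rearL=(-75,43,32),slotL=(45,23,26),slotR=(45,-23,26)).items():
    xy=c0+A@np.array(P[:2]); print(nm,[np.round(proj(d,[*xy,P[2]+13+b]),1).tolist() for b in(0,-14)])
t=cv2.imread("pics/top0.png"); dt,_=snap("top")
for nm,P in dict(rTL=(75,43,40),rTR=(75,-43,40),padFL=(90,55,-13+16),padFR=(90,-55,3),padRL=(-90,55,3),padRR=(-90,-55,3)).items():
    xy=c0+A@np.array(P[:2]); print("top",nm,np.round(proj(dt,[*xy,P[2]+13]),1))
print("cover tip expected", [np.round(proj(d,q["s"]["position"]+R.from_quat(q["s"]["ee_rot"]).apply([54.8,0,z])),1) for z in (6,13)])
cv2.imwrite("pics/c7.png",cv2.resize(im[30:230,130:300],(680,600*4//3*3//4),interpolation=2)[:600])
E
```

```text
top row 51 [(54, np.int32(163), np.int32(163)), (80, np.int32(165), np.int32(165)), (88, np.int32(168), np.int32(168)), (110, np.int32(258), np.int32(258)), (190, np.int32(201), np.int32(202))]
rTL [[162.9, 48.9], [167.7, 49.6]]
rTR [[263.9, 48.6], [263.3, 49.4]]
rNL [[167.0, 85.8], [171.4, 84.6]]
rNR [[263.2, 85.8], [262.6, 84.6]]
rearL [[183.1, 200.3], [185.9, 194.6]]
slotL [[192.4, 84.5], [195.4, 83.5]]
slotR [[241.3, 84.5], [241.9, 83.5]]
top rTL [178.1 165.5]
top rTR [210.2 177.5]
top padFL [178.5 161.9]
top padFR [218.1 176.7]
top padRL [151.2 227. ]
top padRR [191.6 242.7]
cover tip expected [array([252.5, 139.7]), array([252.5, 138.9])]
```

View pics/c7.png

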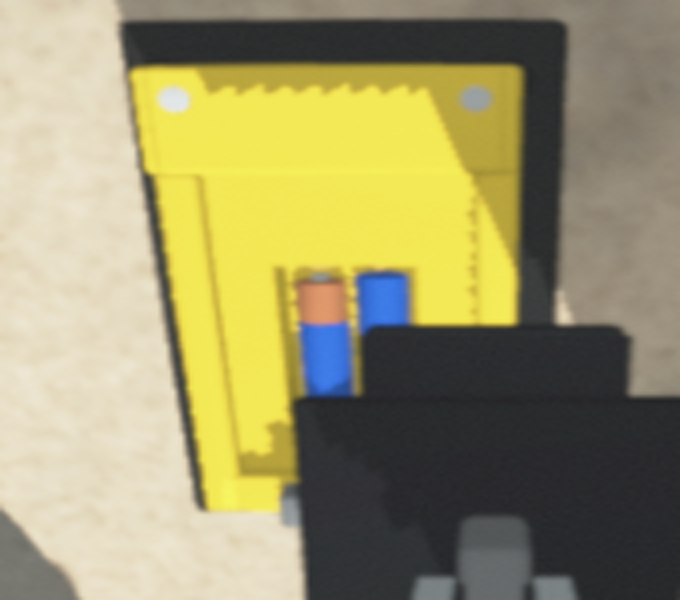

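```bash
python3 - <<'E'
from h import *
q=np.load("w6.npy",allow_pickle=True).item(); d=q["d"]
f=lambda x,y:(130+x/4-.4,30+y/3-.3)
for b in(0,-7,-14):
    P=[onz(d,*f(*p),53+b)[:2] for p in((130,66),(524,66),(147,173),(517,175))]
    L=onz(d,*f(203,505),45+b)[:2]
    fc=(P[0]+P[1])/2; nc=(P[2]+P[3])/2; w=P[0]-P[1]; l=P[0]-L
    wn=P[2]-P[3]
    yaw=np.degrees(np.arctan2(w[1],w[0]))-90; e=w/np.linalg.norm(w); ax=np.array([e[1],-e[0]])
    print(b,"far mid",fc.round(1),"near mid",nc.round(1),"w",np.linalg.norm(w).round(1),np.linalg.norm(wn).round(1),"len",np.linalg.norm(fc-nc).round(1),np.linalg.norm(l).round(1),"yaw w",yaw.round(2),(np.degrees(np.arctan2(wn[1],wn[0]))-90).round(2),"yaw L",np.degrees(np.arctan2(l[1],l[0])).round(2),"origin",(fc-75*ax).round(1))
E
```

```text
0 far mid [600.3 143.3] near mid [572.7 153.3] w 84.2 83.0 len 29.3 145.0 yaw w -19.36 -19.62 yaw L -19.9 origin [529.5 168.1]
-7 far mid [600.8 144.1] near mid [572.5 154.4] w 86.6 85.3 len 30.1 148.9 yaw w -19.36 -19.62 yaw L -19.87 origin [530.1 169. ]
-14 far mid [601.4 145. ] near mid [572.3 155.6] w 88.9 87.6 len 30.9 152.8 yaw w -19.36 -19.62 yaw L -19.85 origin [530.6 169.8]
```

```bash
python3 - <<'E'
from h import *
plan([520.4,173.5,82],-19.5,14)
E
```

```text
[1.14, -1.28, 2.6] [0.04, -0.97, 0.22]
[1.17, -1.28, 2.58] [0.04, -0.97, 0.22]
[1.21, -1.28, 2.56] [0.04, -0.97, 0.22]
```

Emit:
servo_tool(
  rows=[
    [0,0.85,-0.95,1.95,0,-0.7,0.15],
    [0,0.85,-0.95,1.95,0,-0.7,0.15],
    [0,0.9,-0.95,1.95,0,-0.7,0.15],
    [0,0.9,-0.95,1.9,0,-0.8,0.15],
    [0,0,0,0,0,0,0],
    [0,0,0,0,0,0,0],
    [0,0,0,0,0,0,0],
  ],
)

```text
clock: 10.35
position: [520.5, 174.0, 83.5]
ee_rot: [0.979, -0.167, -0.119, -0.02]
contact_force: [0.7, -0.5, 0.4]
gripper_width: 8.0
```

```bash
python3 - <<'E'
from h import *
s=read_state(); print(s["position"],s["gripper_width"],s["contact_force"])
d,im=snap("wrist","w8.png"); np.save("w8.npy",dict(d=d,s=s),allow_pickle=True)
cv2.imwrite("pics/c8.png",cv2.resize(im[60:260,155:355],(780,600),interpolation=2))
plan([520.4,173.5,82],-19.5,14,1)
E
```

```text
[520.54914042 173.95750519  83.48891394] 7.965935368692209 [ 0.67096966 -0.50535417  0.44126473]
[0.05, 0.06, 0.16] [0.01, -0.15, 0.14]
```

View pics/c8.png

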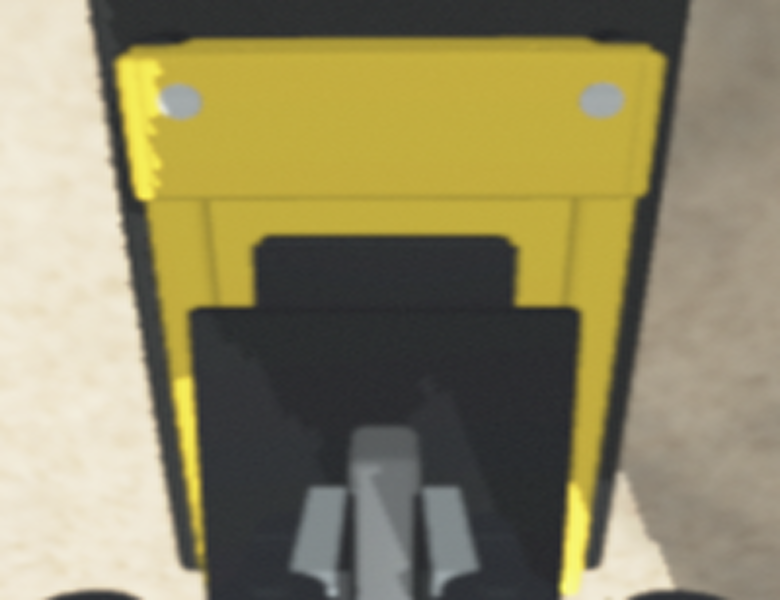

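The cover is about 1 mm left of the case's axis (tongue mid 385, recess mid 391.5 in the crop), and its yaw is good. I'll compute how far ahead the face is.

```bash
python3 - <<'E'
from h import *
q=np.load("w8.npy",allow_pickle=True).item(); d=q["d"]; s=q["s"]; Rm=R.from_quat(s["ee_rot"])
f=lambda x,y:(155+x/3.9-.4,60+y/3-.3)
a=np.radians(-19.5); ax=np.array([np.cos(a),np.sin(a),0]); lf=np.array([-ax[1],ax[0],0])
g=lambda P:((P-s["position"])@ax,(P-s["position"])@lf,P[2])
for z in(43,46,49):
    L=onz(d,*f(137,198),z);Rr=onz(d,*f(648,198),z); F1=onz(d,*f(118,55),z);F2=onz(d,*f(664,55),z)
    print(z,"face mid",np.round(g((L+Rr)/2),1),np.linalg.norm(L-Rr).round(1),"far",np.linalg.norm(F1-F2).round(1),"len",np.linalg.norm((L+Rr-F1-F2)/2).round(1),"yaw",np.degrees(np.arctan2(*(L-Rr)[[1,0]]))-90)
for z in (6,12): 
    o,r=tray(d,*f(385,237),s); t=o+r*(z-o[2])/r[2]; print("tip tool",t.round(1), np.round(g(s["position"]+Rm.apply(t+[0,0,4])),1))
E
```

```text
43 face mid [54.8 -1.6 43. ] 88.1 far 87.1 len 30.1 yaw -19.423945057659566
46 face mid [55.5 -1.6 46. ] 86.6 far 85.6 len 29.6 yaw -19.423945057659537
49 face mid [56.3 -1.6 49. ] 85.1 far 84.2 len 29.1 yaw -19.423945057659594
tip tool [55.4  0.4  6. ] [51.4 -0.3 60.5]
tip tool [55.   0.4 12. ] [49.6 -0.3 54.8]
```

Emit:
servo_tool(
  rows=[
    [0,0.17,0.12,0.68,0,0,0],
    [0,0.17,0,0.68,0,0,0],
    [0,0.1,0,0.39,0,0,0],
    [0,0,0,0,0,0,0],
    [0,0,0,0,0,0,0],
  ],
)

```text
clock: 10.9
position: [519.8, 173.2, 64.1]
ee_rot: [0.978, -0.167, -0.12, -0.02]
contact_force: [-0.5, 0.1, -0.0]
gripper_width: 7.8
```

Emit:
servo_tool(
  rows=[
    [0,0.02,0,0.1,0,0,0],
    [0,0.02,0,0.1,0,0,0],
    [0,0.02,0,0.1,0,0,0],
    [0,0,0,0,0,0,0],
  ],
)

```text
clock: 11.3
position: [519.6, 173.3, 61.2]
ee_rot: [0.978, -0.167, -0.12, -0.02]
contact_force: [-0.1, 0.3, -0.3]
gripper_width: 7.7
```

Emit:
servo_tool(
  rows=[
    [0,0.02,0,0.1,0,0,0],
    [0,0.02,0,0.1,0,0,0],
    [0,0,0,0,0,0,0],
  ],
)

```text
clock: 11.6
position: [519.5, 173.3, 59.1]
ee_rot: [0.978, -0.167, -0.12, -0.02]
contact_force: [-0.0, 0.7, -0.4]
gripper_width: 8.0
```

Emit:
servo_tool(
  rows=[
    [0,0.02,0,0.1,0,0,0],
    [0,0.02,0,0.1,0,0,0],
    [0,0,0,0,0,0,0],
  ],
)

```text
clock: 11.9
position: [519.4, 173.3, 57.0]
ee_rot: [0.978, -0.167, -0.12, -0.02]
contact_force: [-0.4, -0.7, -1.2]
gripper_width: 8.0
```

Emit:
servo_tool(
  rows=[
    [0,0.02,0,0.1,0,0,0],
    [0,0.02,0,0.1,0,0,0],
    [0,0,0,0,0,0,0],
  ],
)

```text
clock: 12.2
position: [519.3, 173.3, 55.0]
ee_rot: [0.978, -0.167, -0.12, -0.02]
contact_force: [0.1, 0.4, -1.4]
gripper_width: 7.4
```

Emit:
servo_tool(
  rows=[
    [0,0.02,0,0.1,0,0,0],
    [0,0,0,0,0,0,0],
  ],
)

```text
clock: 12.4
position: [519.3, 173.3, 54.0]
ee_rot: [0.978, -0.167, -0.12, -0.02]
contact_force: [-0.3, -0.5, -1.3]
gripper_width: 8.2
```

Emit:
servo_tool(
  rows=[
    [0,0.02,0,0.1,0,0,0],
    [0,0,0,0,0,0,0],
  ],
)

```text
clock: 12.6
position: [519.2, 173.4, 53.0]
ee_rot: [0.978, -0.167, -0.12, -0.02]
contact_force: [0.0, 0.5, -1.7]
gripper_width: 8.0
```

Emit:
servo_tool(
  rows=[
    [0,0.05,0,0.1,0,0,0],
    [0,0,0,0,0,0,0],
  ],
)

```text
clock: 12.8
position: [519.5, 173.4, 52.1]
ee_rot: [0.978, -0.167, -0.12, -0.02]
contact_force: [-0.1, 1.0, 0.0]
gripper_width: 7.9
```

Emit:
servo_tool(
  rows=[
    [0,0.03,0,0.1,0,0,0],
    [0,0,0,0,0,0,0],
  ],
)

```text
clock: 13.0
position: [519.5, 173.4, 51.1]
ee_rot: [0.978, -0.167, -0.12, -0.02]
contact_force: [-1.2, 0.6, 1.7]
gripper_width: 7.6
```

Emit:
servo_tool(
  rows=[
    [0,0.03,0,0.1,0,0,0],
    [0,0,0,0,0,0,0],
  ],
)

```text
clock: 13.2
position: [519.5, 173.4, 50.1]
ee_rot: [0.978, -0.167, -0.12, -0.02]
contact_force: [-2.2, 1.7, 2.5]
gripper_width: 8.1
```

Emit:
servo_tool(
  rows=[
    [0,0.03,0,0.1,0,0,0],
    [0,0,0,0,0,0,0],
  ],
)

```text
clock: 13.4
position: [519.4, 173.4, 49.2]
ee_rot: [0.978, -0.167, -0.12, -0.02]
contact_force: [-2.9, 1.3, 4.8]
gripper_width: 7.8
```

Touched the ledge at z of about 52.5. Ease up 2 mm, then slide forward into the slot.

Emit:
servo_tool(
  rows=[
    [0,-0.05,0,-0.2,0,0,0],
    [0,0,0,0,0,0,0],
    [0,0.2,0,-0.05,0,0,0],
    [0,0.2,0,-0.05,0,0,0],
    [0,0,0,0,0,0,0],
  ],
)

```text
clock: 13.9
position: [524.0, 171.7, 50.8]
ee_rot: [0.978, -0.167, -0.12, -0.02]
contact_force: [-0.9, -0.0, 1.7]
gripper_width: 7.7
```

Emit:
servo_tool(
  rows=[
    [0,0.2,0,-0.05,0,0,0],
    [0,0.2,0,-0.05,0,0,0],
    [0,0,0,0,0,0,0],
  ],
)

```text
clock: 14.2
position: [527.9, 170.4, 51.0]
ee_rot: [0.978, -0.167, -0.12, -0.02]
contact_force: [-1.3, -0.1, 1.4]
gripper_width: 7.9
```

Emit:
servo_tool(
  rows=[
    [0,0.2,0,-0.05,0,0,0],
    [0,0.15,0,-0.04,0,0,0],
    [0,0,0,0,0,0,0],
  ],
)

```text
clock: 14.5
position: [531.2, 169.3, 51.0]
ee_rot: [0.978, -0.167, -0.12, -0.02]
contact_force: [-1.5, -0.4, 1.3]
gripper_width: 8.0
```

Emit:
servo_tool(
  rows=[
    [0,0.15,0,-0.04,0,0,0],
    [0,0.15,0,-0.04,0,0,0],
    [0,0,0,0,0,0,0],
  ],
)

```text
clock: 14.8
position: [533.1, 168.4, 50.9]
ee_rot: [0.978, -0.167, -0.121, -0.02]
contact_force: [-3.6, 1.7, 0.6]
gripper_width: 7.5
```

```bash
python3 - <<'E'
from h import *
d,im=snap("wrist","w9.png"); s=read_state(); print(s["position"],s["contact_force"],s["wrist_torque"].round(2))
for c in (210,216,225,240,254,268,282,290,296): 
    col=im[100:175,c]; print(c,"".join('D' if p.max()<75 else ('Y' if int(p[2])-int(p[0])>60 else '.') for p in col))
E
```

```text
[533.1170795  168.40120132  50.9255882 ] [-3.503749    1.19711654  2.16019673] [0.39 0.68 0.02]
210 .YYYYYYYYYYYYYYYYYYYYYYYYYYYYYYYYYYYYYYYYYYYYYYYYYYYYYYYYYYYYYYYYDDDDDDDDDD
216 .YYYYYYYYYYYYYYYYYYYYYYYYYYYYYYYYYYYYYYYYYYYYYYYYYYYYYYYYYYYYYYYYDDDDDDDDDD
225 .YYYYYYYYYYYYYYYYYYYYYYYYYYYYYYYYYYYYYYYYYYYYYYYYYYYYYYYYYYYYYYYYDDDDDDDDDD
240 YYYYYYYYYYYYYYYYYYYYYYYYYYYYYYYYYYYYYYYYYYYYYYYYYYYYYYYYYYYYYYYY.DDDDDDDDDD
254 YYYYYYYYYYYYYYYYYYYYYYYYYYYYYYYYYYYYYYYYYYYYYYYYYYYYYYYYYYYYYYYY.DDDDDDDDDD
268 YYYYYYYYYYYYYYYYYYYYYYYYYYYYYYYYYYYYYYYYYYYYYYYYYYYYYYYYYYYYYYYY.DDDDDDDDDD
282 YYYYYYYYYYYYYYYYYYYYYYYYYYYYYYYYYYYYYYYYYYYYYYYYYYYYYYYYYYYYYYYY.DDDDDDDDDD
290 YYYYYYYYYYYYYYYYYYYYYYYYYYYYYYYYYYYYYYYYYYYYYYYYYYYYYYYYYYYYYYYY.DDDDDDDDDD
296 YYYYYYYYYYYYYYYYYYYYYYYYYYYYYYYYYYYYYYYYYYYYYYYYYYYYYYYYYYYYYYYY.DDDDDDDDDD
```

The tongue is fully hidden under the raised end, and the push force has risen at the slot's back. Now lower the rear about the tongue tip, still holding.

Emit:
servo_tool(
  rows=[
    [0,-0.08,0,0,0,0,0],
    [0,-0.02,0,0.1,0,1,0],
    [0,-0.02,0,0.1,0,1,0],
    [0,-0.02,0,0.1,0,1,0],
    [0,0,0,0,0,0,0],
  ],
)

```text
clock: 15.35
position: [532.1, 169.0, 48.7]
ee_rot: [0.981, -0.167, -0.093, -0.015]
contact_force: [0.1, -0.7, 0.3]
gripper_width: 7.8
```

Emit:
servo_tool(
  rows=[
    [0,-0.02,0,0.1,0,1,0],
    [0,-0.02,0,0.1,0,1,0],
    [0,0,0,0,0,0,0],
  ],
)

```text
clock: 15.65
position: [531.5, 169.3, 46.7]
ee_rot: [0.983, -0.167, -0.076, -0.013]
contact_force: [1.1, -0.4, 0.0]
gripper_width: 8.2
```

Emit:
servo_tool(
  rows=[
    [0,-0.02,0,0.1,0,1,0],
    [0,-0.02,0,0.1,0,1,0],
    [0,0,0,0,0,0,0],
  ],
)

```text
clock: 15.95
position: [531.4, 169.6, 45.1]
ee_rot: [0.984, -0.167, -0.058, -0.01]
contact_force: [3.7, -1.5, 1.2]
gripper_width: 8.1
```

Emit:
servo_tool(
  rows=[
    [0,-0.02,0,0.1,0,1,0],
    [0,0,0,0,0,0,0],
  ],
)

```text
clock: 16.15
position: [531.4, 169.8, 44.3]
ee_rot: [0.985, -0.167, -0.05, -0.009]
contact_force: [4.6, -1.1, 2.1]
gripper_width: 8.1
```

Emit:
servo_tool(
  rows=[
    [0,0.1,0,0,0,0,0],
    [0,0,0,0,0,0,0],
  ],
)

```text
clock: 16.35
position: [531.7, 169.5, 43.8]
ee_rot: [0.984, -0.168, -0.051, -0.009]
contact_force: [4.7, -1.1, 2.5]
gripper_width: 7.6
```

Emit:
servo_tool(
  rows=[
    [0.15,0,0,0,0,0,0],
    [0.25,0,0,0,0,0,0],
    [0.35,0,0,0,0,0,0],
    [0.35,0,0,0,0,0,0],
    [0.35,0,0,-1,0,0,0],
    [0.35,0,0,-2,0,0,0],
    [0.35,0,0,-2,0,0,0],
    [0.35,0,0,0,0,0,0],
    [0.35,0,0,0,0,0,0],
  ],
)

```text
clock: 17.25
position: [536.1, 167.7, 93.9]
ee_rot: [0.984, -0.168, -0.051, -0.009]
contact_force: [-0.5, 0.1, -0.4]
gripper_width: 30.0
```

```bash
python3 - <<'E'
from h import *
d,im=snap("wrist","w10.png"); s=read_state(); print(s["position"],s["contact_force"],s["gripper_width"])
ds,ims=snap("scene","scene10.png")
cv2.imwrite("pics/c10.png",np.hstack([cv2.resize(im[60:300,130:370],(480,480),interpolation=2),cv2.resize(ims[200:360,150:260],(320,480),interpolation=2)]))
np.save("w10.npy",dict(d=d,s=s),allow_pickle=True)
E
```

```text
[535.57538354 167.40920636  93.12309356] [ 0.84616144 -0.18031865  0.53549821] 30.09195203106326
```

View pics/c10.png

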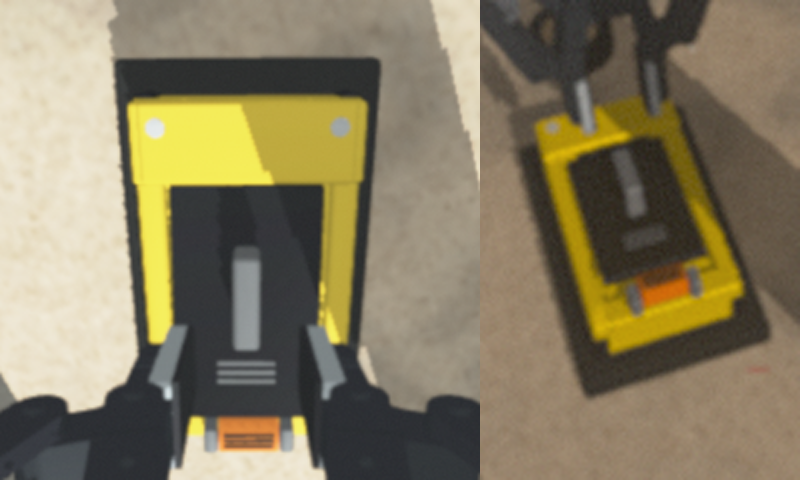

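The cover is hooked, its front under the raised end, its rear resting on the latch. The ribs are at wrist (253,246.5). Compute the press spot.

```bash
python3 - <<'E'
from h import *
q=np.load("w10.npy",allow_pickle=True).item(); d=q["d"]
f=lambda x,y:(130+x/2-.25,60+y/2-.25)
for z in(40,47,50): print(z,"ribs",onz(d,*f(246,373),z).round(1),"grip top mid",onz(d,*f(246,300),z+17).round(1),"screws mid",onz(d,*f(248,127),46).round(1))
plan([497,181,93],-19.5,0)
E
```

```text
40 ribs [491.2 183.6  40. ] grip top mid [532.1 169.1  57. ] screws mid [592.  147.2  46. ]
47 ribs [495.4 182.1  47. ] grip top mid [535.2 168.   64. ] screws mid [592.  147.2  46. ]
50 ribs [497.2 181.4  50. ] grip top mid [536.5 167.5  67. ] screws mid [592.  147.2  46. ]
[-4.06, -0.02, 0.4] [0.11, 6.02, 0.13]
```

Emit:
servo_tool(
  rows=[
    [0,-1,0,0.1,0,1.5,0],
    [0,-1.05,0,0.1,0,1.5,0],
    [0,-1.05,0,0.1,0,1.5,0],
    [0,-1.05,0,0.1,0,1.5,0],
    [0,0,0,0,0,0,0],
    [0,0,0,0,0,0,0],
  ],
)

```text
clock: 17.95
position: [496.5, 181.4, 91.6]
ee_rot: [0.986, -0.168, -0.0, 0.001]
contact_force: [0.8, 0.5, -0.2]
gripper_width: 0.0
```

```bash
python3 - <<'E'
from h import *
s=read_state(); print(s["position"],s["contact_force"],s["gripper_width"]); plan([496.2,181.6,70],-19.5,0,1)
E
```

```text
[496.4950834  181.36715716  91.59174852] [ 0.7783564   0.49149077 -0.22939165] 0.019871539784219055
[-0.04, -0.02, 2.16] [0.11, -0.01, 0.2]
```

Emit:
servo_tool(
  rows=[
    [0,0,0,1,0,0,0],
    [0,0,0,1,0,0,0],
    [0,0,0,0.4,0,0,0],
    [0,0,0,0.2,0,0,0],
    [0,0,0,0,0,0,0],
  ],
)

```text
clock: 18.45
position: [496.8, 181.1, 65.4]
ee_rot: [0.986, -0.168, -0.0, 0.001]
contact_force: [-0.6, -0.5, 0.9]
gripper_width: -0.4
```

Emit:
servo_tool(
  rows=[
    [0,0,0,0.15,0,0,0],
    [0,0,0,0.15,0,0,0],
    [0,0,0,0.15,0,0,0],
    [0,0,0,0,0,0,0],
  ],
)

```text
clock: 18.85
position: [496.7, 181.3, 61.4]
ee_rot: [0.986, -0.168, 0.0, 0.001]
contact_force: [-0.4, -0.7, 0.8]
gripper_width: -0.2
```

Emit:
servo_tool(
  rows=[
    [0,0,0,0.15,0,0,0],
    [0,0,0,0.15,0,0,0],
    [0,0,0,0,0,0,0],
  ],
)

```text
clock: 19.15
position: [496.7, 181.2, 58.3]
ee_rot: [0.986, -0.168, 0.0, 0.001]
contact_force: [-0.5, 0.5, -0.2]
gripper_width: 0.2
```

Emit:
servo_tool(
  rows=[
    [0,0,0,0.15,0,0,0],
    [0,0,0,0.15,0,0,0],
    [0,0,0,0,0,0,0],
  ],
)

```text
clock: 19.45
position: [496.6, 181.2, 55.2]
ee_rot: [0.986, -0.168, 0.0, 0.001]
contact_force: [1.0, -0.5, 0.5]
gripper_width: -0.0
```

Emit:
servo_tool(
  rows=[
    [0,0,0,0.15,0,0,0],
    [0,0,0,0.1,0,0,0],
    [0,0,0,0,0,0,0],
  ],
)

```text
clock: 19.75
position: [496.7, 181.2, 52.8]
ee_rot: [0.986, -0.168, 0.0, 0.001]
contact_force: [-0.5, -1.3, 1.1]
gripper_width: -0.4
```

Emit:
servo_tool(
  rows=[
    [0,0,0,0.1,0,0,0],
    [0,0,0,0.1,0,0,0],
    [0,0,0,0,0,0,0],
  ],
)

```text
clock: 20.05
position: [496.7, 181.3, 50.8]
ee_rot: [0.986, -0.168, 0.0, 0.001]
contact_force: [-1.2, -0.7, -0.7]
gripper_width: -0.2
```

Emit:
servo_tool(
  rows=[
    [0,0,0,0.1,0,0,0],
    [0,0,0,0.1,0,0,0],
    [0,0,0,0,0,0,0],
  ],
)

```text
clock: 20.35
position: [496.7, 181.2, 48.8]
ee_rot: [0.986, -0.168, 0.0, 0.001]
contact_force: [0.1, -0.8, 0.1]
gripper_width: -0.0
```

Emit:
servo_tool(
  rows=[
    [0,0,0,0.1,0,0,0],
    [0,0,0,0.1,0,0,0],
    [0,0,0,0,0,0,0],
  ],
)

```text
clock: 20.65
position: [496.7, 181.2, 46.8]
ee_rot: [0.986, -0.168, 0.0, 0.001]
contact_force: [-0.1, -0.4, -0.5]
gripper_width: -0.1
```

Emit:
servo_tool(
  rows=[
    [0,0,0,0.1,0,0,0],
    [0,0,0,0.1,0,0,0],
    [0,0,0,0,0,0,0],
  ],
)

```text
clock: 20.95
position: [496.7, 181.2, 44.8]
ee_rot: [0.986, -0.168, 0.0, 0.001]
contact_force: [-0.5, 0.2, 0.5]
gripper_width: 0.0
```

Emit:
servo_tool(
  rows=[
    [0,0,0,0.1,0,0,0],
    [0,0,0,0.1,0,0,0],
    [0,0,0,0,0,0,0],
  ],
)

```text
clock: 21.25
position: [496.7, 181.2, 42.8]
ee_rot: [0.986, -0.168, 0.0, 0.001]
contact_force: [0.3, -0.5, -0.5]
gripper_width: -0.2
```

Emit:
servo_tool(
  rows=[
    [0,0,0,0.1,0,0,0],
    [0,0,0,0.1,0,0,0],
    [0,0,0,0,0,0,0],
  ],
)

```text
clock: 21.55
position: [496.7, 181.2, 40.8]
ee_rot: [0.986, -0.168, 0.0, 0.001]
contact_force: [0.7, 0.5, 0.4]
gripper_width: 0.2
```

Emit:
servo_tool(
  rows=[
    [0,0,0,0.1,0,0,0],
    [0,0,0,0.1,0,0,0],
    [0,0,0,0,0,0,0],
  ],
)

```text
clock: 21.85
position: [496.7, 181.2, 38.8]
ee_rot: [0.986, -0.168, 0.0, 0.001]
contact_force: [-0.1, 0.5, -0.8]
gripper_width: -0.3
```

Emit:
servo_tool(
  rows=[
    [0,0,0,0.1,0,0,0],
    [0,0,0,0.1,0,0,0],
    [0,0,0,0,0,0,0],
  ],
)

```text
clock: 22.15
position: [496.9, 181.3, 37.1]
ee_rot: [0.986, -0.168, 0.0, 0.001]
contact_force: [-0.8, 0.0, 1.1]
gripper_width: -0.2
```

Emit:
servo_tool(
  rows=[
    [0,0,0,0.1,0,0,0],
    [0,0,0,0,0,0,0],
  ],
)

```text
clock: 22.35
position: [496.9, 181.3, 36.1]
ee_rot: [0.986, -0.168, 0.0, 0.0]
contact_force: [0.2, 0.1, 3.0]
gripper_width: 0.2
```

Emit:
servo_tool(
  rows=[
    [0,0,0,0.1,0,0,0],
    [0,0,0,0,0,0,0],
  ],
)

```text
clock: 22.55
position: [496.9, 181.4, 35.2]
ee_rot: [0.986, -0.168, 0.0, 0.0]
contact_force: [-1.4, 1.3, 4.4]
gripper_width: 0.1
```

Emit:
servo_tool(
  rows=[
    [0,0,0,0.1,0,0,0],
    [0,0,0,0,0,0,0],
  ],
)

```text
clock: 22.75
position: [497.0, 181.4, 34.6]
ee_rot: [0.986, -0.168, 0.001, 0.0]
contact_force: [-2.0, -0.3, 7.1]
gripper_width: -0.3
```

Contact, with the force rising. On in 1 mm steps.

Emit:
servo_tool(
  rows=[
    [0,0,0,0.1,0,0,0],
    [0,0,0,0,0,0,0],
  ],
)

```text
clock: 22.95
position: [496.9, 181.4, 33.9]
ee_rot: [0.986, -0.168, 0.001, 0.0]
contact_force: [-2.3, 0.2, 8.2]
gripper_width: 0.0
```

Emit:
servo_tool(
  rows=[
    [0,0,0,0.1,0,0,0],
    [0,0,0,0,0,0,0],
  ],
)

```text
clock: 23.15
position: [496.9, 181.5, 33.0]
ee_rot: [0.986, -0.168, 0.001, 0.0]
contact_force: [-3.1, 0.5, 10.4]
gripper_width: 0.2
```

Emit:
servo_tool(
  rows=[
    [0,0,0,0.1,0,0,0],
    [0,0,0,0,0,0,0],
  ],
)

```text
clock: 23.35
position: [496.8, 181.5, 32.2]
ee_rot: [0.986, -0.168, 0.001, 0.0]
contact_force: [-3.7, 1.1, 11.5]
gripper_width: -0.3
```

Emit:
servo_tool(
  rows=[
    [0,0,0,0.1,0,0,0],
    [0,0,0,0,0,0,0],
  ],
)

```text
clock: 23.55
position: [496.9, 181.5, 30.4]
ee_rot: [0.986, -0.168, 0.001, 0.0]
contact_force: [0.3, 0.1, -0.2]
gripper_width: -0.3
```

Emit:
servo_tool(
  rows=[
    [0,0,0,0.1,0,0,0],
    [0,0,0,0,0,0,0],
  ],
)

```text
clock: 23.75
position: [496.8, 181.3, 28.6]
ee_rot: [0.986, -0.168, 0.0, 0.001]
contact_force: [-0.7, 0.8, -0.4]
gripper_width: 0.0
```

The force fell to zero: it snapped through. A light push confirms that it sits on the ledge.

Emit:
servo_tool(
  rows=[
    [0,0,0,0.1,0,0,0],
    [0,0,0,0,0,0,0],
  ],
)

```text
clock: 23.95
position: [496.8, 181.3, 27.8]
ee_rot: [0.986, -0.168, 0.0, 0.001]
contact_force: [-1.0, 0.4, 2.0]
gripper_width: -0.2
```

Emit:
servo_tool(
  rows=[
    [0,0,0,0.1,0,0,0],
    [0,0,0,0,0,0,0],
  ],
)

```text
clock: 24.15
position: [496.8, 181.3, 27.0]
ee_rot: [0.986, -0.168, 0.0, 0.001]
contact_force: [-0.8, 1.1, 3.0]
gripper_width: -0.1
```

Emit:
servo_tool(
  rows=[
    [0,0,0,0.1,0,0,0],
    [0,0,0,0,0,0,0],
  ],
)

```text
clock: 24.35
position: [496.9, 181.2, 25.9]
ee_rot: [0.986, -0.168, 0.0, 0.001]
contact_force: [-1.0, 0.3, 1.9]
gripper_width: 0.2
```

Emit:
servo_tool(
  rows=[
    [0,0,0,0.1,0,0,0],
    [0,0,0,0.1,0,0,0],
    [0,0,0,0,0,0,0],
  ],
)

```text
clock: 24.65
position: [496.9, 181.3, 24.6]
ee_rot: [0.986, -0.168, 0.0, 0.001]
contact_force: [-2.5, 0.7, 7.1]
gripper_width: -0.1
```

Emit:
servo_tool(
  rows=[
    [0,0,0,0.1,0,0,0],
    [0,0,0,0.1,0,0,0],
    [0,0,0,0,0,0,0],
  ],
)

```text
clock: 24.95
position: [497.0, 181.3, 24.4]
ee_rot: [0.986, -0.167, 0.001, 0.001]
contact_force: [-5.9, -0.6, 20.0]
gripper_width: 0.2
```

The foam is squashed hard now, so back off straight away.

Emit:
servo_tool(
  rows=[
    [0,0,0,-0.5,0,0,0],
    [0,0,0,-1,0,0,0],
    [0,0,0,-3,0,0,0],
    [0,0,0,-4,0,0,0],
    [0,-2.5,0,-3,0,0,0],
    [0,-3,0,-1,0,0,0],
    [0,-2,0,0,0,0,0],
    [0,0,0,0,0,0,0],
    [0,0,0,0,0,0,0],
  ],
)

```text
clock: 25.85
position: [426.0, 206.4, 147.1]
ee_rot: [0.986, -0.168, 0.001, 0.0]
contact_force: [0.4, -0.3, 0.2]
gripper_width: -0.1
```

```bash
python3 - <<'E'
from h import *
s=read_state(); print(s["position"],s["contact_force"])
d,im=snap("wrist","w11.png"); snap("scene","scene11.png")
hsv=cv2.cvtColor(im,cv2.COLOR_BGR2HSV)
def blob(m,nm,z):
    cs,_=cv2.findContours(m.astype(np.uint8)*255,0,2)
    for c in sorted(cs,key=cv2.contourArea)[::-1][:2]:
        if cv2.contourArea(c)>15:
            r=cv2.minAreaRect(c); print(nm,cv2.boundingRect(c),[round(t,1) for t in r[1]],round(r[2],1))
Y=(hsv[...,1]>140)&(hsv[...,0]>20)&(hsv[...,0]<35); O=(hsv[...,1]>150)&(hsv[...,0]>5)&(hsv[...,0]<18)
blob(Y,"yellow",0); blob(O,"orange",0)
# predicted flat-cover points for given case pose (reading frame)
a=np.radians(-19.5); ax=np.array([np.cos(a),np.sin(a)]); lf=np.array([-ax[1],ax[0]]); o=np.array([572.5,154.4])-45*ax-1.0*lf*0
W=lambda x,y,z: np.round(proj(d,[*(o+x*ax+y*lf),z+13-14]),1).tolist()
print({n:W(*P) for n,P in dict(raisedN=(45,0,40),gripF=(19,0,52),gripR=(-17,0,52),gripRtilt=(-17,0,59),ribs=(-35,0,32),ribsTilt=(-35,0,41),plateRear=(-57,0,32),nose=(-54,0,34),latchtop=(-60,0,46)).items()})
for c in (245,254): 
    print(c,"".join('D' if p.max()<75 else ('Y' if y else ('O' if oo else '.')) for p,y,oo in zip(im[:300,c],Y[:300,c],O[:300,c])))
E
```

```text
[426.0438146  206.3668627  147.08835228] [ 0.37787074 -0.34786967  0.1917869 ]
yellow (204, 0, 100, 154) [153.0, 99.0] 90.0
yellow (240, 151, 29, 3) [2.0, 28.0] 90.0
orange (240, 131, 29, 20) [19.0, 28.0] 90.0
{'raisedN': [253.2, 19.1], 'gripF': [253.1, 46.4], 'gripR': [253.0, 89.5], 'gripRtilt': [253.0, 88.6], 'ribs': [253.0, 111.0], 'ribsTilt': [253.0, 110.7], 'plateRear': [252.9, 133.7], 'nose': [252.9, 130.7], 'latchtop': [252.9, 137.5]}
245 YYYYYYYYYYYYYYYYY.DDDDDDDDDDDDDDDDDDDDDDDDDDDDDDDDDDDDDDDDDDDDDDDDDDDDDDDDDDDDDDDDDDDDDDDDDDDDDDDDDDDDDD........D....DDDDDDDDDDDDD.OOOOOOOOOOOOOOOOOOO.YYYDDDDDDDD............................................................................................DDDDDDDDDDDDDDDDDDDDDDDDDDDDDDDDDDDDDDDDDDDDDD
254 YYYYYYYYYYYYYYYYY.DDDDDDDDDDDDDDDDDDDDDDDDD.................................................DDDDDDDDDDDD........D....DDDDDDDDDDDDD.OOOOOOOOOOOOOOOOOOO.YYY.DDDDDDD..............................................................DDDDDDDDDDDDDDDDDDDDDDDDDDDDDDDDDDDDDDDDDDDDDDDDDDDDDDDDDDD.................
```

```bash
python3 - <<'E'
from h import *
d,_=snap("scene","scene12.png")
a=np.radians(-19.3); ax=np.array([np.cos(a),np.sin(a)]); lf=np.array([-ax[1],ax[0]]); o=np.array([531,165.5])
W=lambda x,y,z: np.round(proj(d,[*(o+x*ax+y*lf),z+13]),1).tolist()
print("flat ribs",W(-35,0,32),"tilted",W(-34.5,0,41),"rearL/R flat",W(-57,30,32),W(-57,-30,32),"tilted",W(-56,30,44),W(-56,-30,44))
for f in("scene10","scene12"):
    im=cv2.imread(f"pics/{f}.png")[200:345,155:255]; v=im.max(2).astype(int); sat=v-im.min(2)
    hsv=cv2.cvtColor(im,cv2.COLOR_BGR2HSV)
    o_=(hsv[...,0]>3)&(hsv[...,0]<17)&(hsv[...,1]>150)&(v>100); ys,xs=np.nonzero(o_); print(f,"orange",xs.mean()+155,ys.mean()+200,len(xs), ys.min()+200)
    dark=((v<70)&(sat<40)).astype(np.uint8)
    dark=cv2.morphologyEx(dark,cv2.MORPH_OPEN,np.ones((3,3)))
    n,l,st,c=cv2.connectedComponentsWithStats(dark)
    for i in range(1,n):
        if st[i,4]>150: print("dark",st[i]+[155,200,0,0,0],c[i].round(1)+[155,200])
    r=(v>62)&(v<140)&(sat<30); r[:60]=False; r[90:]=False
    n,l,st,c=cv2.connectedComponentsWithStats(r.astype(np.uint8))
    for i in range(1,n):
        if st[i,4]>15: print("grey",st[i]+[155,200,0,0,0],c[i].round(1)+[155,200])
E
```

```text
flat ribs [209.3, 279.8] tilted [208.8, 276.2] rearL/R flat [195.1, 295.2] [230.5, 284.9] tilted [194.2, 290.3] [230.0, 279.9]
scene10 orange 212.8181818181818 295.5041322314049 121 288
dark [ 155  200   73   37 1286] [189.2 212.5]
dark [ 181  246   45   48 1248] [202.7 270. ]
dark [ 164  249   85   82 1156] [201.  304.2]
grey [165 260  10  30  53] [169.4 274.5]
grey [198 260  10  13  89] [202.6 265.7]
grey [229 260  26  30 239] [241.9 271.7]
grey [247 272   8   9  28] [251.8 275.8]
grey [199 275  15   9  75] [206.1 278.8]
scene12 orange 212.94782608695652 295.6347826086957 115 289
dark [ 186  203   69   96 2836] [217.8 245.9]
dark [ 173  281   76   50 1007] [206.8 312. ]
grey [155 260  40  30 775] [169.9 271. ]
grey [198 260  10  16  85] [202.3 267.6]
grey [200 260  25  28 261] [213.9 271.7]
grey [229 260  13  30  44] [234.8 274.8]
grey [238 260  17  12 119] [248.2 264.2]
```

```bash
python3 -c "
from bench import *
print(job_done())"
```

```text
the job is handed in; nothing more can be done
None
```

The cover is hooked under the raised end and pressed down at the ribs until it snapped through. I handed the job in with the gripper clear of everything, at about 26 s on the clock.

- **Hooking:** I held the cover tilted 14°, touched the tongue to the ledge and slid it into the slot until about 4 N of push built up at the back. I then lowered the rear onto the latch and let go. A picture there showed the front under the raised end and the rear resting on the latch.
- **Pressing:** The force rose to about 11.5 N, then dropped to zero as it snapped. When touched again, the ribs were about 9 mm lower than at first contact, which fits a flat cover.
- **Last checks:** After I withdrew, the scene image showed the finger grip about 3 px lower, as expected for a flat cover, and the latch back where it was. I had used up my 12 pictures, so the closed state was checked only by pixel measurements and forces, not by eye. The rib check in the scene image was inconclusive because the ribs merged with their surroundings. I took no final measurement of the tin, tape or jar; the arm was kept clear of them.

Two things went wrong on the way:
- **Missed grasp:** The first grasp closed on nothing because the tool's height reading is about 7 to 14 mm too low. I found the heights by touch after that.
- **Hard confirming push:** My push to confirm the snap squashed the foam hard and reached 20 N, under the 25 N limit, before I backed off.

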